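# Put the painted figurines on their display plinths

## Task

The painted clay animals are dry: stand each one upright in the middle of the display plinth whose pad has its own colour (pink cat, blue rabbit, yellow bear, green frog). Leave the two grey unpainted animals standing where they are, and do not let any figurine fall over.

Things in the scene. Friction and masses are not known exactly. Their poses are not given: they have to be found in the camera images.
- cat: Painted cat, pink all over, two pointed ears to 80 mm high. Loose clay figurine, about 90 g, flat round foot 40 mm across. Round straight-sided head 38 mm across, 38 to 60 mm above the underside: grip it at 49 mm, fingers along its y axis. The snout sticks out 3 mm towards -x at 44 mm, a small tail towards +x near the foot. Origin: centre of the underside; z up; face along -x.
- rabbit: Painted rabbit, blue all over, two long upright ears to 89 mm high. Loose clay figurine, about 90 g, flat round foot 40 mm across. Round straight-sided head 38 mm across, 38 to 60 mm above the underside: grip it at 49 mm, fingers along its y axis. The snout sticks out 3 mm towards -x at 44 mm, a small tail towards +x near the foot. Origin: centre of the underside; z up; face along -x.
- bear: Painted bear, yellow all over, two round ears to 75 mm high. Loose clay figurine, about 90 g, flat round foot 40 mm across. Round straight-sided head 38 mm across, 38 to 60 mm above the underside: grip it at 49 mm, fingers along its y axis. The snout sticks out 3 mm towards -x at 44 mm, a small tail towards +x near the foot. Origin: centre of the underside; z up; face along -x.
- frog: Painted frog, green all over, two bulging eyes on top to 75 mm high. Loose clay figurine, about 90 g, flat round foot 40 mm across. Round straight-sided head 38 mm across, 38 to 60 mm above the underside: grip it at 49 mm, fingers along its y axis. The snout sticks out 3 mm towards -x at 44 mm, a small tail towards +x near the foot. Origin: centre of the underside; z up; face along -x.
- raw_cat: Unpainted cat, plain grey clay, same shape and size as the painted cat (two pointed ears to 80 mm high), loose, 40 mm foot, origin at the centre of the underside. Stays where it is.
- raw_bear: Unpainted bear, plain grey clay, same shape and size as the painted bear (two round ears to 75 mm high), loose, 40 mm foot, origin at the centre of the underside. Stays where it is.
- plinth_pink: Display plinth: round wooden disc, 72 mm across, fixed to the desk, with a pink flat round pad 56 mm across on top; the pad's flat top is 22 mm above the desk and is where a figurine stands. Origin: centre of the underside, on the desk; z up.
- plinth_blue: Display plinth: round wooden disc, 72 mm across, fixed to the desk, with a blue flat round pad 56 mm across on top; the pad's flat top is 22 mm above the desk and is where a figurine stands. Origin: centre of the underside, on the desk; z up.
- plinth_yellow: Display plinth: round wooden disc, 72 mm across, fixed to the desk, with a yellow flat round pad 56 mm across on top; the pad's flat top is 22 mm above the desk and is where a figurine stands. Origin: centre of the underside, on the desk; z up.
- plinth_green: Display plinth: round wooden disc, 72 mm across, fixed to the desk, with a green flat round pad 56 mm across on top; the pad's flat top is 22 mm above the desk and is where a figurine stands. Origin: centre of the underside, on the desk; z up.

How it is judged:
By the outcome, as a careful person would: the job done as asked, in the order asked, and still so for the second after the job is handed in, with the robot touching nothing.
It also fails if it takes over 101 s, if anything falls off the work surface, if the arm or the gripper's body presses on something with over 40 N, if the wrist force passes 120 N, or if a joint passes its speed limit or range.

## Robot

A 6-joint arm with a two-finger parallel gripper is mounted at the origin on the work surface. World frame = base frame: x ahead of the robot, y to its left, z up, the work surface at z = 0. Lengths are in m, angles in degrees, forces in N, time in s.
With the tool pointing down it reaches from about 0.325 to 0.775 m from the base axis. Payload 5.5 kg.
Tool frame: the origin (TCP) lies midway between the tips of the shut fingers; the grasp point (between the pads) lies 19 mm behind it; z points along the fingers, y is the line along which they close (so a half turn about z gives the same grasp; the last joint's range is limited). The gripper opens to 88 mm and grips with 3 to 60 N. Pads are 20 mm wide; open, the fingers measure 115 mm over their backs; the gripper's body (75 mm by 178 mm) begins 61 mm behind the grasp point.
Start: joints at [-3.249, 5.22, 70.514, -0, 104.267, -3.249], TCP at [0.6, -0, 0.183] pointing down, gripper open.
Joint ranges: [-164.24, 164.24], [-49.07, 125.15], [9.68, 141.18], [-86.29, 266.29], [3.28, 154.24], [-151.56, 151.56]. Speed limits (degrees/s): [147.25, 147.25, 172.46, 180, 180, 180].

## Interface

Orientations are given as [roll, pitch, yaw] about the fixed x, y, z axes, in that order (R = Rz(yaw) Ry(pitch) Rx(roll)).
In Python, from plant import env gives the robot as it stands.
- The arm moves only by the shell command python3 -m creep 'ROWS' [FORCE]. ROWS is JSON, a list of rows, each a list of 5 numbers: the closure, from 0 (fully open) to 1 (shut), then the shift along the world's x, y, z in cm, then the turn about the world's z in degrees. In form: [[claw, dx, dy, dz, spin], ...]. A call has 1 to 5 rows; each row is the pose to reach, as a shift and turn from the pose commanded when the call began; what a row does not reach only later rows make up. A row lasts 1/12 s, in which the tool goes at most 41.7 mm and 7.16 degrees, less where a joint would pass 70% of its speed; a pose out of reach is approached as far as the arm can. A call with a gripper value outside its range is refused whole. The fingers move at their own pace and stop on an object; FORCE is the grip in N (left out, the last holds). Time passes only in rows, so rows that repeat a pose let the fingers close. It gives the time, the measured TCP pose, the force, the opening and the grip force at its end, in the units of the state.
- env.observe(): the state, without advancing time (a new reading comes with each control period).
- env.snapshot(name): name is "scene" or "side" or "wrist"; returns a dict with "color" (400x640x3 uint8, red, green, blue), "fx", "fy", "cx", "cy" (pixels), "origin" and "attitude" of the camera in the world. Camera axes: x right, y up, looking along -z (the intrinsics and any distortion apply to the point x, -y, -z); pixel columns grow to the right and rows downward; lengths in m; the calibration is good to about 2 mm. The wrist camera is an equidistant fisheye: a pixel r from the principal point sees the ray r / f radians off the axis. A picture is of the moment at which its call begins. There is no depth.
- env.finish_job(): hands the job in; it is judged then, once.
The state is a dict: "clock": time; "q": joint angles; "joint_velocities": joint speeds; "joint_efforts": joint torques, N m; "tool_pos": TCP position; "eef_rot": TCP orientation; "contact_force": force on the tool from outside, world axes, zero at the start; "moment": the same for the moment, N m; "finger_gap": finger opening in m; "grip_force": force on a finger pad.
Only numpy, scipy, OpenCV 4.12 (cv2) and the standard library are available. Lean on these libraries where they do the work, as an engineer would, in place of code of your own. Each camera call takes 0.05 s, during which the arm holds its last target. There are 200 camera calls.

## Working session

There is one attempt and no reset: what is moved stays moved. The work goes in short steps, Python scripts to look and compute and a shell command to move; the robot and the scene stay as the last step left them, time stands still between calls to the robot, and variables do not carry over. Pictures are saved under pics/ and viewed, at most 14 in all, crops included, and the job is handed in when it is done.

```bash
ls; mkdir -p pics
python3 - <<'E'
from plant import env
import cv2,numpy as np
for n in("scene","side","wrist"):
    s=env.snapshot(n); cv2.imwrite(f"pics/{n}0.png",s["color"][:,:,::-1])
    print(n,{k:np.round(v,4).tolist() for k,v in s.items() if k!="color"})
s=env.observe();print(s["clock"],s["tool_pos"],s["eef_rot"],s["finger_gap"])
E
```

```text
pics
scene {'fx': 399.8855, 'fy': 399.8855, 'cx': 324.2849, 'cy': 197.8307, 'origin': [1.2085, 0.23, 0.7643], 'attitude': [43.9119, 0.7062, 107.3272]}
side {'fx': 406.5399, 'fy': 406.5399, 'cx': 321.2062, 'cy': 204.9749, 'origin': [0.4163, -0.7552, 0.9511], 'attitude': [39.6967, -0.798, -9.6677]}
wrist {'fx': 309.7069, 'fy': 309.7069, 'cx': 317.5759, 'cy': 203.2992, 'origin': [0.5996, 0.0815, 0.384], 'attitude': [-17.1549, 0.0542, 0.0027]}
0.15 [ 5.99722974e-01 -1.50888562e-06  1.82469377e-01] [-1.79914441e+02 -5.54391642e-03  8.99986409e+01] 0.08791422648604831
```

View pics/scene0.png

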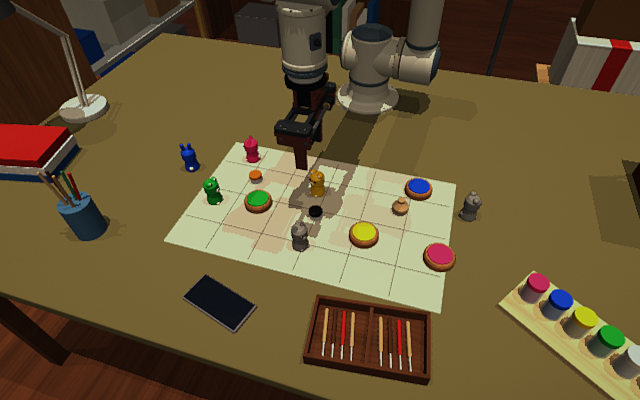

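View pics/side0.png

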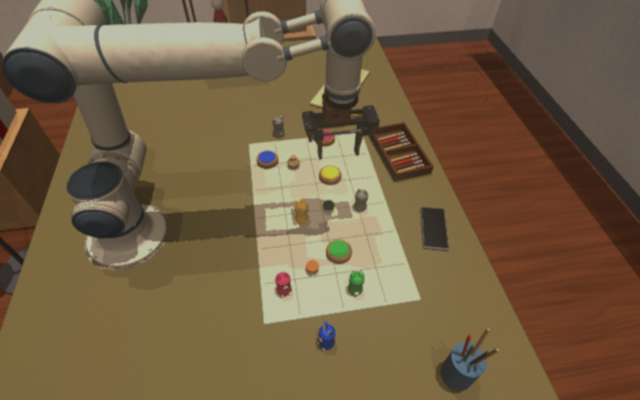

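View pics/wrist0.png

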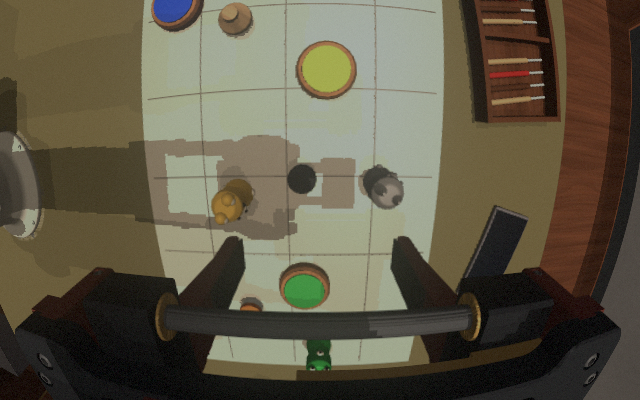

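Scene view: blue rabbit (189,157), pink cat (251,149), green frog (212,190), bear (317,183), grey bear/cat (300,235) and (470,206). Pads: green (258,200), yellow (363,233), blue (418,186), pink (439,255). The same things appear in the side view. Next I'll enlarge both.

Run:
```python
import cv2,numpy as np
a=cv2.imread("pics/scene0.png");b=cv2.imread("pics/side0.png")
def c(im,x,y,w=50,h=50,k=4):
    o=cv2.resize(im[y:y+h,x:x+w],None,fx=k,fy=k,interpolation=cv2.INTER_CUBIC)
    cv2.putText(o,f"{x},{y}",(2,12),0,.4,(255,255,255),1);return o
A=[(165,132),(227,125),(188,165),(292,160),(275,210),(446,182)]
B=[(302,312),(258,258),(332,258),(277,187),(336,176),(254,102)]
out=np.vstack([np.hstack([c(im,*p,k=4) for p in P]) for im,P in((a,A[:4]),(b,B[:4]))])
cv2.imwrite("pics/crop1.png",out)
```

```text
(no output)
```

View pics/crop1.png

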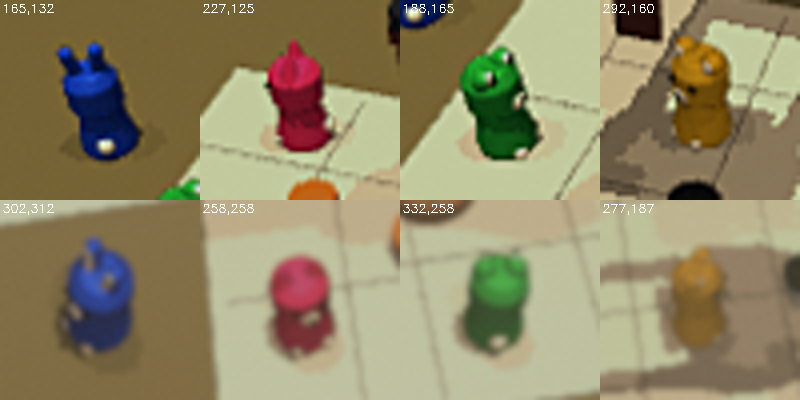

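The crops (panel/4 + offset) give these head-top centres.

| Figurine | Scene | Side |
|---|---|---|
| Rabbit | (187.8,152.5) | (327.2,332) |
| Cat | (250.8,142.5) | (283,278.8) |
| Frog | (210,183.8) | (357,277.5) |
| Bear | (318.3,176.3) | (301.5,205.3) |

Now triangulate those, and get the pads by colour.

```bash
cat > h.py <<'E'
import cv2,numpy as np
from scipy.spatial.transform import Rotation as R
from scipy.optimize import least_squares
from plant import env
CAM={"scene":(399.8855,324.2849,197.8307,[1.2085,.23,.7643],[43.9119,.7062,107.3272]),
"side":(406.5399,321.2062,204.9749,[.4163,-.7552,.9511],[39.6967,-.798,-9.6677])}
def wcam(s): return (s["fx"],s["cx"],s["cy"],s["origin"],s["attitude"],1)
def ray(c,uv):
    f,cx,cy,o,e=c[:5]; a=np.array([(uv[0]-cx)/f,(uv[1]-cy)/f])
    if len(c)>5:
        t=np.linalg.norm(a); d=np.r_[a/t*np.sin(t),np.cos(t)]
    else: d=np.r_[a,1]
    d=R.from_euler("xyz",e,degrees=True).apply(d*[1,-1,-1]); return np.array(o),d/np.linalg.norm(d)
def tri(*cu):
    A=0;b=0;L=[]
    for c,u in cu:
        o,d=ray(c,u);P=np.eye(3)-np.outer(d,d);A=A+P;b=b+P@o;L.append((o,P))
    p=np.linalg.solve(A,b);return p,max(np.linalg.norm(P@(p-o)) for o,P in L)
def atz(c,u,z):
    o,d=ray(c,u);return o+d*(z-o[2])/d[2]
def blob(rgb,near,name,r=22):
    h=cv2.cvtColor(rgb,cv2.COLOR_RGB2HSV).astype(int);x,y=map(int,near)
    hue={"pink":(165,180),"blue":(108,125),"yellow":(24,32),"green":(45,75)}[name]
    m=((h[...,0]>=hue[0])&(h[...,0]<=hue[1])&(h[...,1]>90)&(h[...,2]>60)).astype(np.uint8)
    w=np.zeros_like(m);w[max(0,y-r):y+r,max(0,x-r):x+r]=1
    n,l,st,ce=cv2.connectedComponentsWithStats(m*w);k=1+st[1:,4].argmax();return ce[k],st[k]
E
python3 - <<'E'
from h import *
S,D=CAM["scene"],CAM["side"]
for n,a,b in(("rabbit",(187.8,152.5),(327.2,332)),("cat",(250.8,142.5),(283,278.8)),("frog",(210,183.8),(357,277.5)),("bear",(318.3,176.3),(301.5,205.3))):
    p,e=tri((S,a),(D,b));print(n,p.round(4),round(e,4))
ia,ib=[cv2.imread(f"pics/{k}0.png")[:,:,::-1].copy() for k in("scene","side")]
for n,a,b in(("pink",(439,255),(327,139)),("blue",(418,186),(267,157)),("yellow",(363,233),(330,174)),("green",(258,200),(339,249))):
    (u,s),(v,t)=blob(ia,a,n,17),blob(ib,b,n,14);p,e=tri((S,u),(D,v));print(n,p.round(4),round(e,4),u.round(1),v.round(1),s,t,atz(S,u,.022).round(4),atz(D,v,.022).round(4))
E
```

```text
rabbit [ 0.5032 -0.3966  0.0567] 0.0007
cat [ 0.4181 -0.2452  0.06  ] 0.0022
frog [ 0.6009 -0.2731  0.0609] 0.0004
bear [ 0.4962 -0.0188  0.0599] 0.0016
pink [0.6266 0.3074 0.0211] 0.0059 [439.9 253.6] [326.9 137.2] [427 244  26  20 402] [323 135   9   6  38] [0.6213 0.3111 0.022 ] [0.6292 0.2993 0.022 ]
blue [0.4157 0.2341 0.0228] 0.0001 [418.6 185.7] [266.5 156.6] [408 179  22  15 248] [259 151  16  12 144] [0.415 0.234 0.022] [0.4156 0.235  0.022 ]
yellow [0.6089 0.1316 0.0242] 0.0005 [363.6 231.3] [329.9 171.8] [352 222  24  19 347] [322 166  17  13 182] [0.6076 0.131  0.022 ] [0.6091 0.1342 0.022 ]
green [ 0.5797 -0.1575  0.0226] 0.0001 [257. 198.] [338.7 248.6] [247 191  21  15 262] [329 241  20  16 256] [ 0.5793 -0.1579  0.022 ] [ 0.5797 -0.157   0.022 ]
```

Heights agree: pads about 22 mm, heads about 60 mm. Next, a wrist look over the rabbit, frog and cat to find their headings.

```bash
python3 -m creep '[[0,-2,-4,0,0],[0,-2,-8,0,0],[0,-4,-11,0,0],[0,-5,-15,0,0],[0,-5,-19,0,0]]'
python3 -m creep '[[0,-1,-4,0,0],[0,-2,-8,0,0],[0,-3,-12,0,0],[0,-4,-16,0,0],[0,-4,-20,0,0]]'
python3 -m creep '[[0,0,-4,0,0],[0,0,-5,0,0],[0,0,-5,0,0],[0,0,-5,0,0]]'
python3 - <<'E'
from h import *
import pickle
s=env.snapshot("wrist");pickle.dump(s,open("w1.pkl","wb"))
cv2.imwrite("pics/w1.png",cv2.resize(s["color"][:320,80:560,::-1],None,fx=1.65,fy=1.65,interpolation=cv2.INTER_CUBIC))
E
```

```text
clock: 0.57
tool_pos: [0.5485, -0.1912, 0.1839]
eef_rot: [180.0, 0.0, 90.0]
contact_force: [0.2, -0.3, -0.1]
finger_gap: 0.0879
grip_force: 0.0
clock: 0.98
tool_pos: [0.5082, -0.3921, 0.1836]
eef_rot: [-180.0, 0.0, 89.9]
contact_force: [0.4, 0.5, -0.7]
finger_gap: 0.088
grip_force: 0.0
clock: 1.32
tool_pos: [0.5099, -0.4397, 0.1824]
eef_rot: [-179.9, -0.1, 90.0]
contact_force: [-0.4, 0.7, -0.1]
finger_gap: 0.0878
grip_force: 0.0
```

View pics/w1.png

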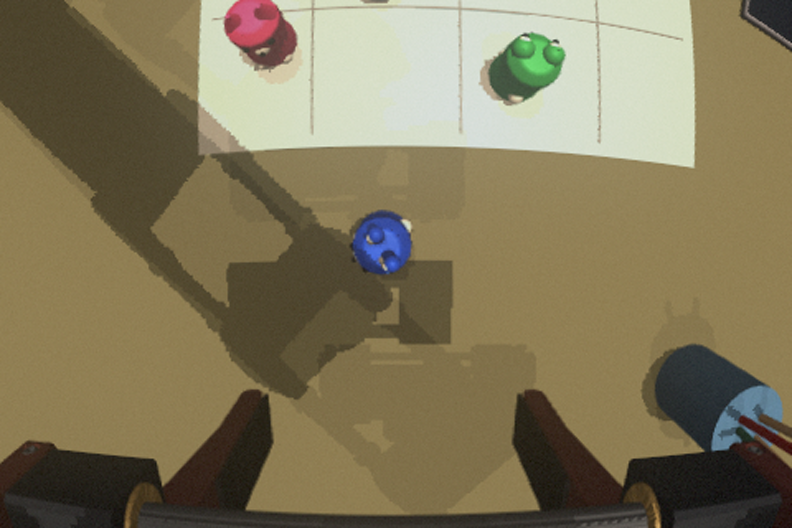

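Wrist view: rabbit (382,243), frog (533,60), cat (252,22) in the enlarged picture. I'll zoom in for the ears.

Run:
```python
import cv2,numpy as np,pickle
w=pickle.load(open("w1.pkl","rb"))["color"][:,:,::-1]; v=cv2.imread("pics/wrist0.png")
P=[(w,286,122),(w,370,10),(w,208,0),(v,202,170)]
f=lambda im,x,y:cv2.resize(im[y:y+56,x:x+56],None,fx=7,fy=7,interpolation=cv2.INTER_CUBIC)[:300] if 0 else cv2.resize(im[y:y+56,x:x+56],(300,300),interpolation=cv2.INTER_CUBIC)
c=[f(*p) for p in P]
cv2.imwrite("pics/crop2.png",np.vstack([np.hstack(c[:2]),np.hstack(c[2:])]))
```

```text
(no output)
```

View pics/crop2.png

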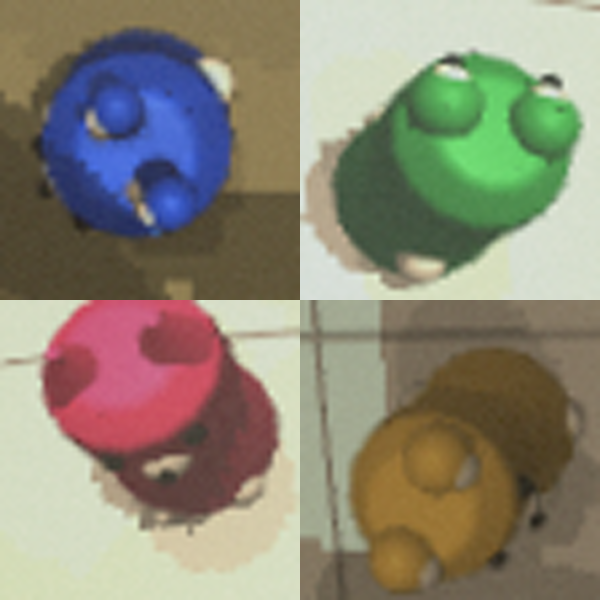

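Read from the panels: ears at rabbit (118,108)/(172,203), frog (143,100)/(245,118), cat (67,75)/(175,40), bear (137,157)/(103,263). Head centres are (137,140), (187,139), (131,63) and (134,195).

Run:
```python
from h import *
import pickle
w=wcam(pickle.load(open("w1.pkl","rb")));w0=(309.7069,317.5759,203.2992,[.5996,.0815,.384],[-17.1549,.0542,.0027],1)
S,D=CAM["scene"],CAM["side"]
for n,c,o,e1,e2,hd,ze,a,b in(("rabbit",w,(286,122),(118,108),(172,203),(137,140),.085,(187.8,152.5),(327.2,332)),
("frog",w,(370,10),(143,100),(245,118),(187,139),.068,(210,183.8),(357,277.5)),
("cat",w,(208,0),(67,75),(175,40),(131,63),.067,(250.8,142.5),(283,278.8)),
("bear",w0,(202,170),(137,157),(103,263),(134,195),.068,(318.3,176.3),(301.5,205.3))):
    g=lambda u:np.array(o)+np.array(u)*56/300
    p,q=atz(c,g(e1),ze),atz(c,g(e2),ze);d=q-p;m=(p+q)/2
    t,e=tri((S,a),(D,b),(c,g(hd)))
    print(n,"ang",np.degrees(np.arctan2(d[1],d[0])).round(1),"sep",np.linalg.norm(d).round(4),"mid",m.round(4),"head60",atz(c,g(hd),.06).round(4),"tri3",t.round(4),round(e,4))
print(env.observe()["tool_pos"],env.observe()["q"].round(1))
```

```text
rabbit ang -60.9 sep 0.02 mid [ 0.5053 -0.3974  0.085 ] head60 [ 0.5033 -0.3975  0.06  ] tri3 [ 0.5032 -0.3971  0.0568] 0.0011
frog ang -4.4 sep 0.0207 mid [ 0.6012 -0.2692  0.068 ] head60 [ 0.6018 -0.2735  0.06  ] tri3 [ 0.6011 -0.2733  0.061 ] 0.0007
cat ang 13.0 sep 0.0224 mid [ 0.4192 -0.2463  0.067 ] head60 [ 0.4194 -0.2454  0.06  ] tri3 [ 0.4186 -0.2452  0.0599] 0.0025
bear ang -112.7 sep 0.0251 mid [ 0.4959 -0.0231  0.068 ] head60 [ 0.4969 -0.0222  0.06  ] tri3 [ 0.4967 -0.0201  0.0609] 0.0026
[ 0.51031761 -0.43884303  0.18314986] [-43.6  17.   57.3   0.  105.8 -43.6]
```

Run:
```python
from h import *
for n,a,b in(("orange",(255,175),(312,267)),("knob",(400,206),(294,161)),("black",(315,211),(328,205)),("grey1",(299,232),(361,197)),("grey2",(471,203),(279,125))):
    p,e=tri((CAM["scene"],a),(CAM["side"],b));print(n,p.round(3),round(e,4))
```

```text
orange [ 0.499 -0.201  0.02 ] 0.0006
knob [0.502 0.2   0.023] 0.0
black [ 0.579 -0.     0.022] 0.0002
grey1 [ 0.675 -0.007  0.049] 0.0004
grey2 [0.47  0.363 0.047] 0.0031
```

```bash
python3 - <<'E'
from h import *
a=env.snapshot("scene")["color"];b=env.snapshot("side")["color"]
for n,p,q in(("pink",(439,255),(327,139)),("blue",(418,186),(267,157)),("yellow",(363,233),(330,174)),("green",(258,200),(339,249))):
    (u,s),(v,t)=blob(a,p,n,17),blob(b,q,n,15);x,e=tri((CAM["scene"],u),(CAM["side"],v));print(n,x.round(4),round(e,4),s,t,atz(CAM["scene"],u,.022).round(4),atz(CAM["side"],v,.022).round(4))
E
python3 -m creep '[[0.25,-2.5,3.5,0,7],[0.25,-4.5,7,0,13],[0.25,-6.5,10.5,0,13],[0.25,-8,14,0,13],[0.25,-9.1,17.5,0,13]]'
python3 -m creep '[[0.25,0,1.9,0,0],[0.25,0,1.9,0,0],[0.25,0,1.9,0,0]]'
```

```text
pink [0.6222 0.3111 0.0237] 0.0003 [427 244  26  20 401] [317 130  16  11 126] [0.6212 0.3111 0.022 ] [0.6225 0.3133 0.022 ]
clock: 1.88
tool_pos: [0.4179, -0.2622, 0.1838]
eef_rot: [179.9, 0.1, 103.1]
contact_force: [0.2, 0.2, 1.1]
finger_gap: 0.0665
grip_force: 0.0
clock: 2.13
tool_pos: [0.4194, -0.2444, 0.1845]
eef_rot: [179.9, 0.1, 103.2]
contact_force: [-0.9, 0.3, -0.1]
finger_gap: 0.0659
grip_force: 0.0Traceback (most recent call last):
  File "<stdin>", line 4, in <module>
  File "h.py", line 26, in blob
    n,l,st,ce=cv2.connectedComponentsWithStats(m*w);k=1+st[1:,4].argmax();return ce[k],st[k]
                                                        ~~~~~~~~~~~~~~~^^
ValueError: attempt to get argmax of an empty sequence
```

```bash
python3 -m creep '[[0.25,0,0,-4,0],[0.25,0,0,-7.5,0],[0.25,0,0,-10.5,0],[0.25,0,0,-13,0],[0.25,0,0,-15.3,0]]' && python3 -m creep '[[0.25,0,0,0,0],[0.25,0,0,0,0],[0.6,0,0,0,0],[0.6,0,0,0,0],[0.6,0,0,0,0]]' 15 && python3 -m creep '[[0.7,0,0,0,0],[0.7,0,0,0,0],[0.7,0,0,0,0],[0.7,0,0,0,0],[0.7,0,0,0,0]]' 15
```

```text
clock: 2.55
tool_pos: [0.4185, -0.2462, 0.028]
eef_rot: [-179.9, -0.1, 103.0]
contact_force: [-0.2, -0.7, 0.5]
finger_gap: 0.0656
grip_force: 0.0
clock: 2.97
tool_pos: [0.4201, -0.2468, 0.0324]
eef_rot: [179.9, 0.1, 103.0]
contact_force: [0.9, -0.2, -0.1]
finger_gap: 0.0493
grip_force: 0.0
clock: 3.38
tool_pos: [0.4191, -0.2462, 0.0307]
eef_rot: [180.0, 0.0, 103.0]
contact_force: [0.2, -0.6, 2.5]
finger_gap: 0.0278
grip_force: 14.4
```

The gap is 27.8 mm where the head should give 38, so I'll look.

Run:
```python
from h import *
s=env.snapshot("scene")["color"][110:180,205:305,::-1];d=env.snapshot("side")["color"][235:305,235:335,::-1];w=env.snapshot("wrist")["color"][150:400,150:500,::-1]
z=lambda i,a,b:cv2.resize(i,(a,b),interpolation=cv2.INTER_CUBIC)
cv2.imwrite("pics/g1.png",np.vstack([np.hstack([z(s,400,280),z(d,400,280)]),np.hstack([z(w,448,320),np.zeros((320,352,3),np.uint8)])]))
```

```text
(no output)
```

View pics/g1.png

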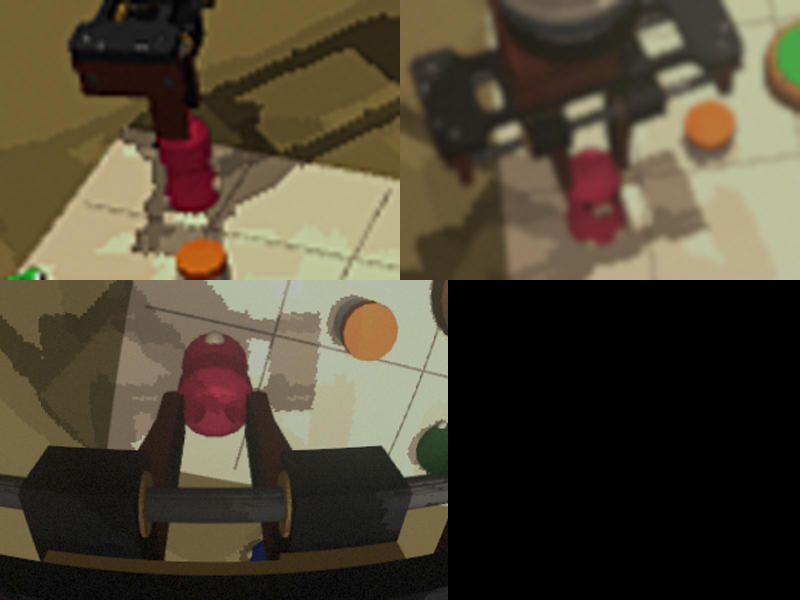

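The cat stands upright, but the fingers hold only its near edge; it sits about 13 mm ahead of the pads. I'll open up and measure again.

```bash
python3 -m creep '[[0.5,0,0,0,0],[0.5,0,0,0,0],[0.3,0,0,0,0],[0.25,0,0,0,0],[0.25,0,0,0,0]]'
python3 -m creep '[[0.25,0,0,4,0],[0.25,0,-1,8,0],[0.25,0,-5,12,0],[0.25,0,-9,12,0],[0.25,0,-9,12,0]]'
python3 - <<'E'
from h import *
import pickle
S={n:env.snapshot(n) for n in("scene","side","wrist")}
pickle.dump(S,open("s2.pkl","wb"))
z=lambda i,a,b:cv2.resize(i,(a,b),interpolation=cv2.INTER_CUBIC)
f=lambda n,x,y,w,h:z(S[n]["color"][y:y+h,x:x+w,::-1],400,300)
a=[f("scene",217,115,64,48),f("side",250,255,64,48)]
m=z(S["wrist"]["color"][0:200,200:467,::-1],400,300)
old=cv2.imread("pics/side0.png")[255:303,250:314]
cv2.imwrite("pics/g2.png",np.vstack([np.hstack(a),np.hstack([m,z(old,400,300)])]))
o=env.observe();print(o["tool_pos"],o["eef_rot"],S["wrist"]["origin"],S["wrist"]["attitude"])
E
```

```text
clock: 3.95
tool_pos: [0.4189, -0.2459, 0.0301]
eef_rot: [-180.0, -0.0, 103.0]
contact_force: [-1.0, 0.4, 0.5]
finger_gap: 0.0575
grip_force: 0.0
clock: 4.37
tool_pos: [0.4195, -0.3408, 0.1535]
eef_rot: [179.9, 0.4, 102.9]
contact_force: [1.0, -0.8, -0.2]
finger_gap: 0.0657
grip_force: 0.0
[ 0.41863686 -0.33611282  0.1493516 ] [-1.79955924e+02 -1.03469355e-01  1.02908722e+02] [ 0.40032144 -0.2581899   0.3518878 ] [-17.16654629  -0.0266988   12.84263445]
```

View pics/g2.png

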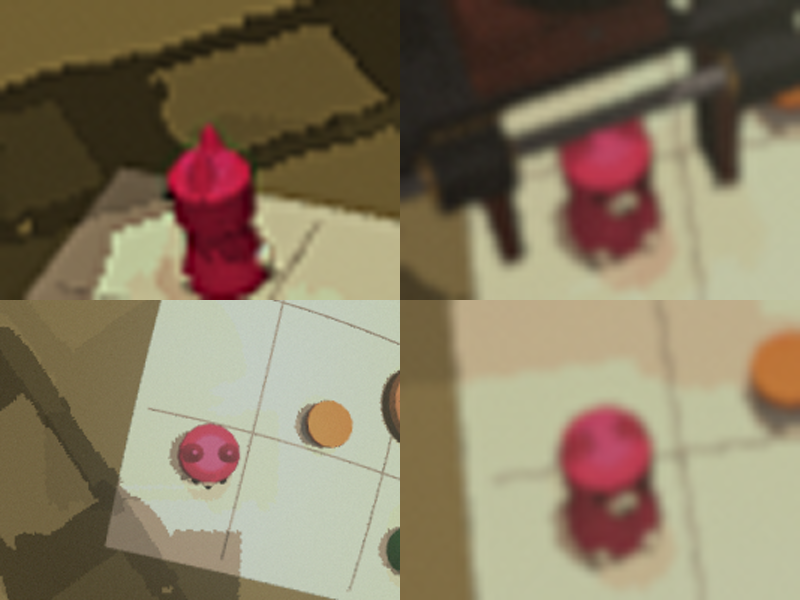

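The cat is still standing at about its old spot in the side panel (605,155 now, 605,150 before). Wrist head centre is (208,153) in the panel, which is pixel (338.8,102). Triangulating again.

Run:
```python
from h import *
import pickle
S=pickle.load(open("s2.pkl","rb"));w=wcam(S["wrist"])
u=(200+208*.6675,153*2/3);a=(217+210*.16,115+178*.16);b=(250+205*.16,255+155*.16)
print(a,b)
print(tri((CAM["scene"],a),(CAM["side"],b)),atz(w,u,.06),atz(CAM["scene"],a,.06),atz(CAM["side"],b,.06))
# tcp in wrist frame: where does TCP project / camera-TCP geometry
T=np.array([.4186,-.3361,.1494]);print(np.array(S["wrist"]["origin"])-T)
```

```text
(250.6, 143.48) (282.8, 279.8)
(array([ 0.41768438, -0.24620456,  0.05625402]), np.float64(0.001695172231542521)) [ 0.41786813 -0.24581305  0.06      ] [ 0.42003104 -0.24302753  0.06      ] [ 0.41884681 -0.24973435  0.06      ]
[-0.01827856  0.0779101   0.2024878 ]
```

Head (0.418,-0.246) matches the TCP, yet the wrist view suggests the fingertips sit about 40 mm higher than the TCP. I'll check that against the first side and scene pictures (tips at side (320,157) and (358,155), scene (300,168)).

Run:
```python
from h import *
D,S=CAM["side"],CAM["scene"]
for c,u in((D,(320,157)),(D,(358,155)),(S,(301,168))):
    o,d=ray(c,u);print("y=0:",(o+d*(-o[1]/d[1])).round(3),"x=.645:",(o+d*((.645-o[0])/d[0])).round(3))
a,b=cv2.imread("pics/scene0.png"),cv2.imread("pics/side0.png")
z=lambda i,x,y:cv2.resize(i[y:y+75,x:x+100],(400,300),interpolation=cv2.INTER_CUBIC)
cv2.imwrite("pics/tips.png",np.hstack([z(a,260,100),z(b,290,95)]))
```

```text
y=0: [0.552 0.    0.221] x=.645: [ 0.645  0.517 -0.278]
y=0: [0.654 0.    0.214] x=.645: [ 0.645 -0.027  0.24 ]
y=0: [0.651 0.    0.227] x=.645: [ 0.645 -0.002  0.222]
```

View pics/tips.png

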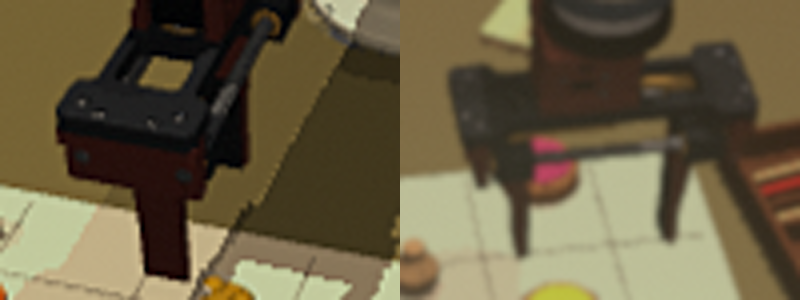

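Both fixed cameras and the wrist view agree: the real fingertips are about 40 mm above the reported TCP, so I pinched the ears. The head grip is therefore at reported z ≈ -0.010, which I'll approach with a force check.

```bash
python3 -m creep '[[0.25,0,4,0,0],[0.25,0,8,0,0],[0.25,0,8.9,0,0],[0.25,0,8.9,-4,0],[0.25,0,8.9,-8,0]]' 15 && python3 -m creep '[[0.25,0,0,-3,0],[0.25,0,0,-5.5,0],[0.25,0,0,-7,0],[0.25,0,0,-8,0],[0.25,0,0,-8,0]]' && python3 -m creep '[[0.5,0,0,0,0],[0.5,0,0,0,0],[0.65,0,0,0,0],[0.65,0,0,0,0],[0.65,0,0,0,0]]' && python3 -m creep '[[0.65,0,0,0,0],[0.65,0,0,0,0]]'
```

```text
clock: 4.93
tool_pos: [0.4207, -0.2458, 0.0716]
eef_rot: [179.8, 0.2, 103.2]
contact_force: [0.4, -0.5, -0.7]
finger_gap: 0.0658
grip_force: 0.0
clock: 5.35
tool_pos: [0.4173, -0.245, -0.0128]
eef_rot: [-179.8, -0.2, 103.1]
contact_force: [0.1, -0.1, -0.4]
finger_gap: 0.066
grip_force: 0.0
clock: 5.77
tool_pos: [0.4195, -0.2474, -0.0086]
eef_rot: [179.9, 0.1, 103.0]
contact_force: [-0.7, -0.8, 3.5]
finger_gap: 0.0374
grip_force: 15.0
clock: 5.93
tool_pos: [0.4195, -0.2475, -0.0086]
eef_rot: [179.9, 0.1, 103.0]
contact_force: [-1.0, 0.6, 4.0]
finger_gap: 0.0375
grip_force: 15.0
```

```bash
python3 -m creep '[[0.65,0,0,2,0],[0.65,0,0,5,0],[0.65,0,0,9,0],[0.65,0,0,13,0],[0.65,0,0,17,0]]' 20 && python3 -m creep '[[0.65,1,3,0,0],[0.65,2.5,7,0,0],[0.65,4,11,0,0],[0.65,5.4,14.5,0,0],[0.65,7,18.5,0,0]]' && python3 -m creep '[[0.65,1.3,3.7,0,0],[0.65,2.7,7.4,0,0],[0.65,4.1,11.1,0,0],[0.65,5.5,14.8,0,0],[0.65,6.7,18.5,0,0]]' && python3 -m creep '[[0.65,1.3,3.7,0,0],[0.65,2.7,7.4,0,0],[0.65,4.1,11.1,0,0],[0.65,5.5,14.8,0,0],[0.65,6.6,17.5,0,0]]' && python3 -m creep '[[0.65,0,1.2,0,0],[0.65,0,1.2,-3,0],[0.65,0,1.2,-6,0],[0.65,0,1.2,-9,0],[0.65,0,1.2,-9,0]]'
python3 - <<'E'
from plant import env
o=env.observe();print(o["tool_pos"],o["clock"])
E
```

```text
clock: 6.35
tool_pos: [0.4184, -0.2466, 0.1614]
eef_rot: [-179.9, -0.1, 103.0]
contact_force: [0.6, 0.4, -0.5]
finger_gap: 0.0375
grip_force: 20.0
clock: 6.77
tool_pos: [0.4886, -0.0617, 0.1601]
eef_rot: [-180.0, -0.0, 103.0]
contact_force: [1.2, 0.2, -0.6]
finger_gap: 0.0376
grip_force: 20.0
clock: 7.18
tool_pos: [0.5557, 0.1237, 0.1596]
eef_rot: [-180.0, -0.0, 103.0]
contact_force: [0.8, -0.7, -1.0]
finger_gap: 0.0377
grip_force: 20.0
clock: 7.6
tool_pos: [0.6214, 0.2999, 0.1587]
eef_rot: [-179.9, -0.0, 103.1]
contact_force: [2.0, -1.3, 0.0]
finger_gap: 0.0373
grip_force: 20.0
clock: 8.02
tool_pos: [0.6175, 0.3065, 0.0611]
eef_rot: [-179.2, 0.2, 103.0]
contact_force: [-1.5, 0.1, -3.2]
finger_gap: 0.0376
grip_force: 20.0
[0.6174525  0.30651545 0.06112525] 8.0167
```

```bash
python3 -m creep '[[0.65,0,0,0,0],[0.65,0,0,0,0],[0.65,0,0,-2,0],[0.65,0,0,-4,0],[0.65,0,0,-4,0]]' && python3 -m creep '[[0.65,0,0,-0.6,0],[0.65,0,0,-1.2,0],[0.65,0,0,-1.5,0],[0.65,0,0,-1.7,0],[0.65,0,0,-1.7,0]]' && python3 -m creep '[[0.65,0,0,0,0],[0.65,0,0,0,0]]'
```

```text
clock: 8.43
tool_pos: [0.621, 0.3081, 0.0293]
eef_rot: [-179.9, 0.0, 103.0]
contact_force: [-0.1, 1.0, -2.4]
finger_gap: 0.0373
grip_force: 20.0
clock: 8.85
tool_pos: [0.6216, 0.3087, 0.0136]
eef_rot: [180.0, -0.0, 103.0]
contact_force: [-1.1, 0.0, -1.6]
finger_gap: 0.0371
grip_force: 20.0
clock: 9.02
tool_pos: [0.6217, 0.3088, 0.0139]
eef_rot: [180.0, -0.0, 103.0]
contact_force: [0.1, 0.5, -0.6]
finger_gap: 0.0372
grip_force: 20.0
```

```bash
python3 -m creep '[[0.65,0,0.1,-0.05,0],[0.65,0,0.1,-0.1,0],[0.65,0,0.1,-0.1,0],[0.5,0,0.1,-0.1,0],[0.5,0,0.1,-0.1,0]]' && python3 -m creep '[[0.3,0,0,0,0],[0.25,0,0,0,0],[0.25,0,0,0,0],[0.25,0,0,3,0],[0.25,0,0,6,0]]' && python3 -m creep '[[0.25,0,0,4,0],[0.25,0,0,8,0],[0.25,0,0,11,0],[0.25,0,0,11,0]]'
python3 - <<'E'
from h import *
s=env.snapshot("scene")["color"];cv2.imwrite("pics/p1.png",cv2.resize(s[200:275,395:495,::-1],None,fx=5,fy=5,interpolation=cv2.INTER_CUBIC))
E
```

```text
clock: 9.43
tool_pos: [0.6216, 0.3098, 0.0123]
eef_rot: [180.0, -0.0, 103.0]
contact_force: [0.2, -0.3, -0.1]
finger_gap: 0.0433
grip_force: 0.0
clock: 9.85
tool_pos: [0.6197, 0.3089, 0.0695]
eef_rot: [-179.6, 0.1, 103.0]
contact_force: [0.8, -0.1, 0.8]
finger_gap: 0.0656
grip_force: 0.0
clock: 10.18
tool_pos: [0.6237, 0.3107, 0.1923]
eef_rot: [179.2, -0.1, 103.0]
contact_force: [0.4, 0.6, 1.5]
finger_gap: 0.0655
grip_force: 0.0
```

View pics/p1.png

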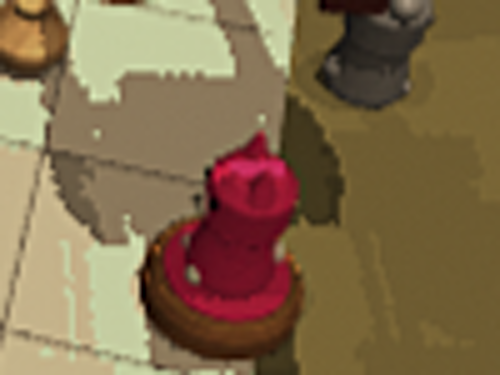

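The cat stands centred on the pink pad. Next the rabbit at (0.5035,-0.397), turning -74°.

```bash
python3 -m creep '[[0.25,-0.6,-3.8,0,-7],[0.25,-1.3,-7.6,0,-14],[0.25,-1.9,-11.4,0,-21],[0.25,-2.5,-15.2,0,-28],[0.25,-3.2,-19,0,-35]]' && python3 -m creep '[[0.25,-0.6,-3.8,0,-7],[0.25,-1.3,-7.6,0,-14],[0.25,-1.9,-11.4,0,-21],[0.25,-2.5,-15.2,0,-28],[0.25,-3.2,-19,0,-35]]' && python3 -m creep '[[0.25,-0.6,-3.8,0,-4],[0.25,-1.3,-7.6,0,-4],[0.25,-1.9,-11.4,0,-4],[0.25,-2.5,-15.2,0,-4],[0.25,-3.2,-19,0,-4]]' && python3 -m creep '[[0.25,-0.6,-3.8,0,0],[0.25,-1.3,-7.6,0,0],[0.25,-1.9,-11.4,0,0],[0.25,-2.2,-13.6,0,0],[0.25,-2.2,-13.6,0,0]]' && python3 -m creep '[[0.25,0,0,0,0],[0.25,0,0,0,0],[0.25,0,0,0,0]]'
```

```text
clock: 10.65
tool_pos: [0.5883, 0.1181, 0.1799]
eef_rot: [-179.8, 0.1, 67.7]
contact_force: [0.5, -0.5, 0.8]
finger_gap: 0.0655
grip_force: 0.0
clock: 11.07
tool_pos: [0.5563, -0.0719, 0.1802]
eef_rot: [-179.9, 0.1, 32.7]
contact_force: [1.0, -0.4, 0.8]
finger_gap: 0.0662
grip_force: 0.0
clock: 11.48
tool_pos: [0.5243, -0.2618, 0.1801]
eef_rot: [-179.9, 0.1, 29.0]
contact_force: [1.5, 0.3, -0.7]
finger_gap: 0.0656
grip_force: 0.0
clock: 11.9
tool_pos: [0.5011, -0.4003, 0.1787]
eef_rot: [-179.8, 0.2, 28.7]
contact_force: [0.6, 0.2, 0.9]
finger_gap: 0.0656
grip_force: 0.0
clock: 12.15
tool_pos: [0.5039, -0.3949, 0.1818]
eef_rot: [-179.9, -0.0, 29.1]
contact_force: [-0.6, -0.1, -0.4]
finger_gap: 0.0654
grip_force: 0.0
```

```bash
python3 -m creep '[[0.25,0,-0.2,-3.5,0],[0.25,0,-0.2,-7,0],[0.25,0,-0.2,-10,0],[0.25,0,-0.2,-12,0],[0.25,0,-0.2,-13,0]]' && python3 -m creep '[[0.25,0,0,-2.5,0],[0.25,0,0,-4.5,0],[0.25,0,0,-6,0],[0.25,0,0,-6,0],[0.25,0,0,-6,0]]' && python3 -m creep '[[0.5,0,0,0,0],[0.5,0,0,0,0],[0.65,0,0,0,0],[0.65,0,0,0,0],[0.65,0,0,0,0]]' 20 && python3 -m creep '[[0.65,0,0,0,0],[0.65,0,0,0,0],[0.65,0,0,0,0]]'
```

```text
clock: 12.57
tool_pos: [0.5026, -0.3955, 0.0483]
eef_rot: [-179.7, 0.1, 29.1]
contact_force: [-1.0, -0.1, -0.9]
finger_gap: 0.0659
grip_force: 0.0
clock: 12.98
tool_pos: [0.5038, -0.3974, -0.0073]
eef_rot: [-180.0, 0.0, 29.1]
contact_force: [0.0, -0.9, 0.1]
finger_gap: 0.0658
grip_force: 0.0
clock: 13.4
tool_pos: [0.5038, -0.3985, -0.0067]
eef_rot: [179.9, -0.0, 29.0]
contact_force: [-1.3, 0.6, 5.3]
finger_gap: 0.037
grip_force: 20.0
clock: 13.65
tool_pos: [0.5038, -0.3986, -0.0068]
eef_rot: [179.9, -0.0, 29.0]
contact_force: [-1.0, 1.3, 5.4]
finger_gap: 0.0374
grip_force: 20.0
```

```bash
python3 -m creep '[[0.65,0,0,2,0],[0.65,0,0,5,0],[0.65,0,0,9,0],[0.65,0,0,13,0],[0.65,0,0,17,0]]' 20 && python3 -m creep '[[0.65,-0.4,3,0,0],[0.65,-1,7,0,0],[0.65,-1.5,10.8,0,0],[0.65,-2,14.6,0,0],[0.65,-2.6,18.4,0,0]]' && python3 -m creep '[[0.65,-0.5,3.8,0,0],[0.65,-1,7.6,0,0],[0.65,-1.6,11.4,0,0],[0.65,-2.1,15.2,0,0],[0.65,-2.7,19,0,0]]' && python3 -m creep '[[0.65,-0.5,3.8,0,0],[0.65,-1,7.6,0,0],[0.65,-1.6,11.4,0,0],[0.65,-2.1,15.2,0,0],[0.65,-2.6,18.7,0,0]]' && python3 -m creep '[[0.65,-0.5,3.5,0,0],[0.65,-0.9,7,0,0],[0.65,-0.9,7,-3,0],[0.65,-0.9,7,-6,0],[0.65,-0.9,7,-9,0]]' && python3 -m creep '[[0.65,0,0,-2,0],[0.65,0,0,-4,0],[0.65,0,0,-5,0],[0.65,0,0,-5,0],[0.65,0,0,-5,0]]'
```

```text
clock: 14.07
tool_pos: [0.5029, -0.3979, 0.1629]
eef_rot: [-179.9, 0.0, 29.0]
contact_force: [0.2, 0.1, -0.1]
finger_gap: 0.037
grip_force: 20.0
clock: 14.48
tool_pos: [0.4768, -0.2128, 0.1614]
eef_rot: [-180.0, 0.0, 29.0]
contact_force: [-0.0, -0.2, -1.7]
finger_gap: 0.037
grip_force: 20.0
clock: 14.9
tool_pos: [0.4497, -0.0228, 0.1617]
eef_rot: [-180.0, 0.0, 29.0]
contact_force: [0.8, -0.3, 0.4]
finger_gap: 0.037
grip_force: 20.0
clock: 15.32
tool_pos: [0.4236, 0.1646, 0.1619]
eef_rot: [-180.0, 0.0, 29.0]
contact_force: [1.2, 0.4, -0.6]
finger_gap: 0.0372
grip_force: 20.0
clock: 15.73
tool_pos: [0.4152, 0.2335, 0.071]
eef_rot: [180.0, -0.0, 29.1]
contact_force: [-0.4, -0.7, -1.8]
finger_gap: 0.0375
grip_force: 20.0
clock: 16.15
tool_pos: [0.4154, 0.2325, 0.0223]
eef_rot: [-180.0, 0.0, 29.0]
contact_force: [1.1, 0.4, -1.3]
finger_gap: 0.0373
grip_force: 20.0
```

```bash
python3 -m creep '[[0.65,0,0.1,-0.4,0],[0.65,0,0.1,-0.6,0],[0.65,0,0.1,-0.7,0],[0.65,0,0.1,-0.75,0],[0.65,0,0.1,-0.75,0]]' && python3 -m creep '[[0.65,0,0,0,0],[0.5,0,0,0,0],[0.5,0,0,0,0],[0.5,0,0,0,0],[0.3,0,0,0,0]]' && python3 -m creep '[[0.25,0,0,0,0],[0.25,0,0,3,0],[0.25,0,0,7,0],[0.25,0,0,11,0],[0.25,0,0,15,0]]' && python3 -m creep '[[0.25,0,0,2,0],[0.25,0,0,2,0],[0.25,0,0,2,0]]'
```

```text
clock: 16.57
tool_pos: [0.4158, 0.2338, 0.0153]
eef_rot: [180.0, -0.1, 29.0]
contact_force: [0.1, -0.1, -0.4]
finger_gap: 0.0375
grip_force: 20.0
clock: 16.98
tool_pos: [0.4155, 0.2337, 0.0149]
eef_rot: [-180.0, -0.0, 29.0]
contact_force: [0.0, -0.3, 0.0]
finger_gap: 0.048
grip_force: 0.0
clock: 17.4
tool_pos: [0.415, 0.2335, 0.1663]
eef_rot: [-180.0, 0.0, 29.0]
contact_force: [1.0, 0.4, 0.5]
finger_gap: 0.0659
grip_force: 0.0
clock: 17.65
tool_pos: [0.4161, 0.234, 0.1861]
eef_rot: [180.0, -0.2, 29.0]
contact_force: [-0.1, -0.1, -1.1]
finger_gap: 0.0658
grip_force: 0.0
```

```bash
python3 -m creep '[[0.25,1.1,-3.6,0,-7],[0.25,2.2,-7.2,0,-14],[0.25,3.4,-10.8,0,-21],[0.25,4.6,-14.4,0,-28],[0.25,5.7,-18,0,-35]]' && python3 -m creep '[[0.25,1.2,-3.7,0,-7],[0.25,2.4,-7.5,0,-14],[0.25,2.4,-7.5,0,-17],[0.25,2.4,-7.5,0,-17],[0.25,2.4,-7.5,0,-17]]' && python3 -m creep '[[0.25,0,0,0,0],[0.25,0,0,0,0]]'
python3 - <<'E'
from h import *
import pickle
S={n:env.snapshot(n) for n in("scene","wrist")};pickle.dump(S,open("s3.pkl","wb"))
cv2.imwrite("pics/b1.png",np.hstack([cv2.resize(S["scene"]["color"][150:225,380:480,::-1],(400,300),interpolation=2),cv2.resize(S["wrist"]["color"][160:340,200:440,::-1],(400,300),interpolation=2)]))
E
```

```text
clock: 18.07
tool_pos: [0.4718, 0.052, 0.1821]
eef_rot: [180.0, 0.2, -6.3]
contact_force: [1.2, 0.8, 0.8]
finger_gap: 0.0656
grip_force: 0.0
clock: 18.48
tool_pos: [0.4957, -0.0213, 0.1826]
eef_rot: [180.0, 0.2, -22.9]
contact_force: [-0.3, -0.2, 0.5]
finger_gap: 0.0658
grip_force: 0.0
clock: 18.65
tool_pos: [0.4961, -0.0201, 0.1843]
eef_rot: [-180.0, 0.0, -22.8]
contact_force: [0.1, -0.4, 0.2]
finger_gap: 0.0656
grip_force: 0.0
```

View pics/b1.png

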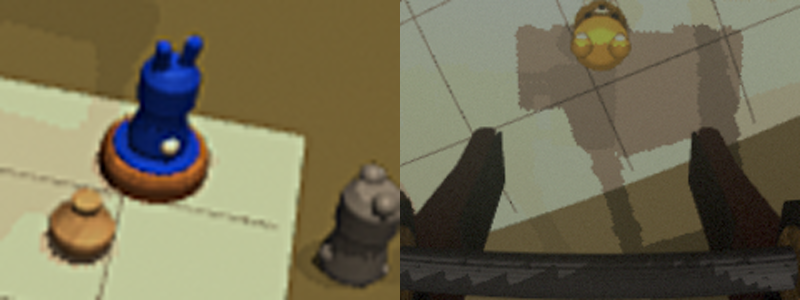

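The rabbit is centred on blue. The bear's ears lie level in the wrist view, with the head at pixel (320,184). I'll refine its position from that.

Run:
```python
from h import *
import pickle
w=wcam(pickle.load(open("s3.pkl","rb"))["wrist"])
print(atz(w,(320.5,184),.06),env.observe()["tool_pos"])
```

```text
[ 0.49712953 -0.02384246  0.06      ] [ 0.49631732 -0.02023554  0.18476325]
```

```bash
python3 -m creep '[[0.25,0.1,-0.2,-3.5,0],[0.25,0.1,-0.2,-7,0],[0.25,0.1,-0.2,-10,0],[0.25,0.1,-0.2,-12,0],[0.25,0.1,-0.2,-13,0]]' && python3 -m creep '[[0.25,0,0,-2.5,0],[0.25,0,0,-4.5,0],[0.25,0,0,-6.2,0],[0.25,0,0,-6.2,0],[0.25,0,0,-6.2,0]]' && python3 -m creep '[[0.5,0,0,0,0],[0.5,0,0,0,0],[0.65,0,0,0,0],[0.65,0,0,0,0],[0.65,0,0,0,0]]' 20 && python3 -m creep '[[0.65,0,0,0,0],[0.65,0,0,0,0],[0.65,0,0,0,0]]'
```

```text
clock: 19.17
tool_pos: [0.4956, -0.0224, 0.0513]
eef_rot: [179.9, 0.3, -22.9]
contact_force: [0.3, -0.0, -0.7]
finger_gap: 0.0659
grip_force: 0.0
clock: 19.58
tool_pos: [0.4973, -0.0229, -0.0069]
eef_rot: [180.0, 0.0, -22.9]
contact_force: [-0.2, 0.3, -0.4]
finger_gap: 0.0662
grip_force: 0.0
clock: 20.0
tool_pos: [0.498, -0.0234, -0.0063]
eef_rot: [-180.0, -0.1, -23.0]
contact_force: [-0.2, 0.2, 2.4]
finger_gap: 0.0377
grip_force: 20.0
clock: 20.25
tool_pos: [0.4981, -0.0234, -0.0063]
eef_rot: [-180.0, -0.1, -23.0]
contact_force: [-0.2, 0.1, 5.9]
finger_gap: 0.0375
grip_force: 20.0
```

```bash
python3 -m creep '[[0.65,0,0,2,0],[0.65,0,0,5,0],[0.65,0,0,9,0],[0.65,0,0,13,0],[0.65,0,0,15,0]]' 20 && python3 -m creep '[[0.65,2,3,0,0],[0.65,4.2,6,0,0],[0.65,6.4,9,0,0],[0.65,8.6,12,0,0],[0.65,10.7,15,0,0]]' && python3 -m creep '[[0.65,0.4,0.5,0,0],[0.65,0.4,0.5,-3,0],[0.65,0.4,0.5,-6.5,0],[0.65,0.4,0.5,-10,0],[0.65,0.4,0.5,-12,0]]' && python3 -m creep '[[0.65,0,0,0,0],[0.65,0,0,0,0],[0.65,0,0,0,0]]'
```

```text
clock: 20.67
tool_pos: [0.4985, -0.0234, 0.1476]
eef_rot: [-179.9, -0.3, -23.0]
contact_force: [0.4, 0.3, 0.1]
finger_gap: 0.0377
grip_force: 20.0
clock: 21.08
tool_pos: [0.605, 0.1281, 0.1418]
eef_rot: [180.0, 0.1, -23.0]
contact_force: [-0.6, -0.3, -0.9]
finger_gap: 0.0376
grip_force: 20.0
clock: 21.5
tool_pos: [0.6057, 0.1311, 0.0172]
eef_rot: [179.8, 0.3, -23.0]
contact_force: [-1.0, -0.0, -2.2]
finger_gap: 0.0378
grip_force: 20.0
clock: 21.75
tool_pos: [0.6092, 0.1316, 0.0246]
eef_rot: [-179.9, -0.1, -23.0]
contact_force: [-0.2, -0.5, -1.1]
finger_gap: 0.0378
grip_force: 20.0
```

```bash
python3 -m creep '[[0.65,0,0,-0.4,0],[0.65,0,0,-0.7,0],[0.65,0,0,-0.85,0],[0.65,0,0,-0.9,0],[0.65,0,0,-0.9,0]]' && python3 -m creep '[[0.65,0,0,0,0],[0.5,0,0,0,0],[0.5,0,0,0,0],[0.5,0,0,0,0],[0.3,0,0,0,0]]' && python3 -m creep '[[0.25,0,0,0,0],[0.25,0,0,3,0],[0.25,0,0,7,0],[0.25,0,0,11,0],[0.25,0,0,15,0]]' && python3 -m creep '[[0.25,0,0,2,0],[0.25,0,0,2,0],[0.25,0,0,2,0]]'
```

```text
clock: 22.17
tool_pos: [0.6085, 0.1317, 0.0139]
eef_rot: [-180.0, -0.0, -23.0]
contact_force: [-0.2, -0.5, 0.2]
finger_gap: 0.0375
grip_force: 20.0
clock: 22.58
tool_pos: [0.6086, 0.1317, 0.014]
eef_rot: [-180.0, -0.0, -23.0]
contact_force: [-0.8, -0.3, -0.5]
finger_gap: 0.0477
grip_force: 0.0
clock: 23.0
tool_pos: [0.608, 0.1316, 0.1653]
eef_rot: [180.0, 0.0, -23.0]
contact_force: [0.8, -0.0, 0.5]
finger_gap: 0.066
grip_force: 0.0
clock: 23.25
tool_pos: [0.6093, 0.1318, 0.1856]
eef_rot: [-179.9, -0.2, -23.0]
contact_force: [0.4, 0.4, -1.0]
finger_gap: 0.0659
grip_force: 0.0
```

```bash
python3 -m creep '[[0.25,0,-3.8,0,7],[0.25,0,-7.6,0,14],[0.25,0,-11.4,0,21],[0.25,0,-15.2,0,28],[0.25,0,-19,0,35]]' && python3 -m creep '[[0.25,0,-3.8,0,7],[0.25,-0.4,-7.6,0,14],[0.25,-0.8,-11.4,0,21],[0.25,-0.8,-15.2,0,28],[0.25,-0.8,-19,0,35]]' && python3 -m creep '[[0.25,0,-2.5,0,7],[0.25,0,-2.5,0,14],[0.25,0,-2.5,0,21],[0.25,0,-2.5,0,28],[0.25,0,-2.5,0,35]]' && python3 -m creep '[[0.25,0,0,0,4],[0.25,0,0,0,4],[0.25,0,0,0,4],[0.25,0,0,0,4]]'
python3 - <<'E'
from h import *
import pickle
S={n:env.snapshot(n) for n in("scene","wrist")};pickle.dump(S,open("s4.pkl","wb"))
cv2.imwrite("pics/f1.png",np.hstack([cv2.resize(S["scene"]["color"][180:255,320:420,::-1],(400,300),interpolation=2),cv2.resize(S["wrist"]["color"][160:340,200:440,::-1],(400,300),interpolation=2)]))
E
```

```text
clock: 23.67
tool_pos: [0.6073, -0.0588, 0.1806]
eef_rot: [-179.9, 0.2, 12.2]
contact_force: [0.5, -0.4, -1.0]
finger_gap: 0.066
grip_force: 0.0
clock: 24.08
tool_pos: [0.5992, -0.2489, 0.1808]
eef_rot: [-179.8, 0.1, 47.2]
contact_force: [-0.2, 1.0, -0.5]
finger_gap: 0.0658
grip_force: 0.0
clock: 24.5
tool_pos: [0.5995, -0.2724, 0.1802]
eef_rot: [-179.7, -0.1, 82.1]
contact_force: [0.6, -0.7, -0.0]
finger_gap: 0.0662
grip_force: 0.0
clock: 24.83
tool_pos: [0.6001, -0.2722, 0.1822]
eef_rot: [-179.9, -0.1, 85.7]
contact_force: [-1.0, -1.0, -0.7]
finger_gap: 0.066
grip_force: 0.0
```

View pics/f1.png

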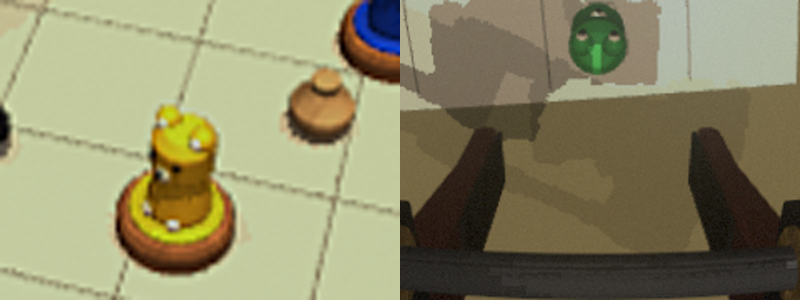

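The bear is centred on yellow. The frog's eyes are level and it sits between the fingers, so I descend.

```bash
python3 -m creep '[[0.25,0.1,-0.1,-3.5,0],[0.25,0.1,-0.1,-7,0],[0.25,0.1,-0.1,-10,0],[0.25,0.1,-0.1,-12,0],[0.25,0.1,-0.1,-13,0]]' && python3 -m creep '[[0.25,0,0,-2.5,0],[0.25,0,0,-4.5,0],[0.25,0,0,-6,0],[0.25,0,0,-6,0],[0.25,0,0,-6,0]]' && python3 -m creep '[[0.5,0,0,0,0],[0.5,0,0,0,0],[0.65,0,0,0,0],[0.65,0,0,0,0],[0.65,0,0,0,0]]' 20 && python3 -m creep '[[0.65,0,0,0,0],[0.65,0,0,0,0],[0.65,0,0,0,0]]'
```

```text
clock: 25.35
tool_pos: [0.5997, -0.2724, 0.0493]
eef_rot: [-179.7, -0.1, 85.8]
contact_force: [0.0, -0.5, 0.4]
finger_gap: 0.0657
grip_force: 0.0
clock: 25.77
tool_pos: [0.6014, -0.2733, -0.0061]
eef_rot: [-180.0, -0.0, 85.8]
contact_force: [0.1, -0.6, 1.5]
finger_gap: 0.0657
grip_force: 0.0
clock: 26.18
tool_pos: [0.6018, -0.2737, -0.0052]
eef_rot: [179.9, 0.0, 85.8]
contact_force: [0.3, -0.8, 3.9]
finger_gap: 0.0377
grip_force: 20.0
clock: 26.43
tool_pos: [0.6019, -0.2736, -0.0053]
eef_rot: [179.9, 0.0, 85.8]
contact_force: [-1.0, 0.3, 4.2]
finger_gap: 0.0373
grip_force: 20.0
```

```bash
python3 -m creep '[[0.65,0,0,2,0],[0.65,0,0,5,0],[0.65,0,0,8,0],[0.65,0,0,10,0],[0.65,0,0,10,0]]' 20 && python3 -m creep '[[0.65,-0.6,3,0,0],[0.65,-1.2,6.5,0,0],[0.65,-1.8,10,0,0],[0.65,-2.2,11.6,0,0],[0.65,-2.2,11.6,0,0]]' && python3 -m creep '[[0.65,0,0,-2,0],[0.65,0,0,-4.5,0],[0.65,0,0,-7,0],[0.65,0,0,-7,0],[0.65,0,0,-7,0]]' && python3 -m creep '[[0.65,0,0,0,0],[0.65,0,0,0,0]]'
```

```text
clock: 26.85
tool_pos: [0.6037, -0.2745, 0.0997]
eef_rot: [179.5, 0.2, 85.8]
contact_force: [-0.0, 0.1, -0.3]
finger_gap: 0.0372
grip_force: 20.0
clock: 27.27
tool_pos: [0.5787, -0.1539, 0.0924]
eef_rot: [-179.9, -0.1, 86.0]
contact_force: [-0.5, -0.9, -0.8]
finger_gap: 0.037
grip_force: 20.0
clock: 27.68
tool_pos: [0.5781, -0.1579, 0.0217]
eef_rot: [-179.8, -0.0, 85.8]
contact_force: [0.2, 0.1, 0.1]
finger_gap: 0.0372
grip_force: 20.0
clock: 27.85
tool_pos: [0.5805, -0.1582, 0.0256]
eef_rot: [179.9, 0.0, 85.8]
contact_force: [0.9, -0.0, -0.5]
finger_gap: 0.0374
grip_force: 20.0
```

```bash
python3 -m creep '[[0.65,0,0.1,-0.4,0],[0.65,-0.1,0.1,-0.7,0],[0.65,-0.1,0.1,-0.85,0],[0.65,-0.1,0.1,-0.9,0],[0.65,-0.1,0.1,-0.9,0]]' && python3 -m creep '[[0.65,0,0,0,0],[0.5,0,0,0,0],[0.5,0,0,0,0],[0.5,0,0,0,0],[0.3,0,0,0,0]]' && python3 -m creep '[[0.25,0,0,0,0],[0.25,0,0,3,0],[0.25,0,0,7,0],[0.25,0,0,11,0],[0.25,0,0,15,0]]' && python3 -m creep '[[0.25,0,-4,4,0],[0.25,0,-8,7,0],[0.25,0,-12,7,0],[0.25,0,-12,7,0]]'
python3 - <<'E'
from h import *
s=env.snapshot("scene")["color"];cv2.imwrite("pics/end.png",cv2.resize(s[120:290,220:500,::-1],(784,476),interpolation=2))
E
```

```text
clock: 28.27
tool_pos: [0.5788, -0.1566, 0.016]
eef_rot: [179.9, 0.0, 85.8]
contact_force: [-1.1, 0.1, 4.2]
finger_gap: 0.037
grip_force: 20.0
clock: 28.68
tool_pos: [0.5783, -0.1563, 0.0143]
eef_rot: [-180.0, -0.0, 85.8]
contact_force: [0.6, 1.3, -0.2]
finger_gap: 0.0476
grip_force: 0.0
clock: 29.1
tool_pos: [0.578, -0.1562, 0.166]
eef_rot: [-179.9, -0.0, 85.8]
contact_force: [1.0, -0.1, -0.0]
finger_gap: 0.0657
grip_force: 0.0
clock: 29.43
tool_pos: [0.5786, -0.2806, 0.2379]
eef_rot: [179.8, 0.2, 85.7]
contact_force: [1.2, -0.5, -0.8]
finger_gap: 0.0655
grip_force: 0.0
```

View pics/end.png

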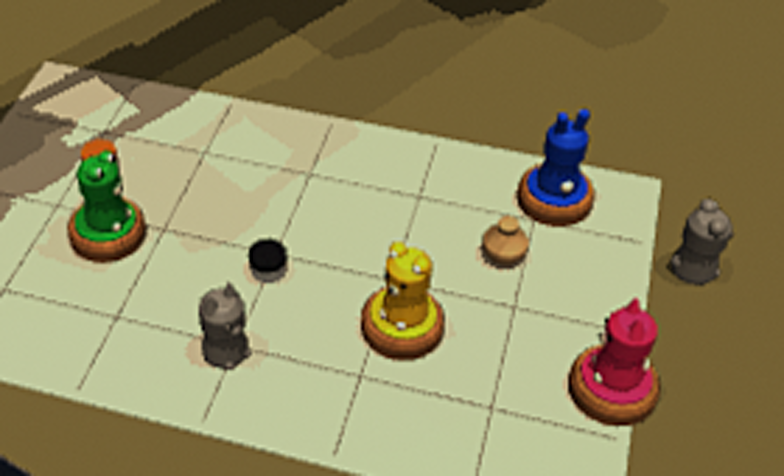

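All four painted animals stand centred on their own pads and both grey ones are untouched. Handing in.

```bash
python3 -m creep '[[0.25,0,0,0,0],[0.25,0,0,0,0],[0.25,0,0,0,0],[0.25,0,0,0,0]]'; python3 -c "
from plant import env
print(env.finish_job())"
```

```text
clock: 29.82
tool_pos: [0.5786, -0.2749, 0.2343]
eef_rot: [-180.0, -0.0, 85.9]
contact_force: [-0.2, -0.3, -0.0]
finger_gap: 0.0658
grip_force: 0.0
the job is handed in; nothing more can be done
None
```

The cat, rabbit, bear and frog each stand upright in the middle of their own-colour plinth, the two grey animals are where they were, nothing fell (one first pinch caught the cat's ears and was redone), and the job was handed in at about 30 s.

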